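# Show which paint and thinner go in the mixing dish

## Task

Show a helper at the painting bench what to mix: with the fingertips, point from above at the red-lidded jar in the blue tray, then at the rubber bulb of the amber dropper bottle, and last at the middle of the orange mixing dish, each time coming just above it (about 3 cm) and staying there for about two seconds. Touch, move or lift nothing, and do not dip down over any of the other jars on the way. Finish while still pointing at the dish.

Things in the scene. Friction and masses are not known exactly. Their poses are not given: they have to be found in the camera images.
- red_jar: Dark red paint jar with a red screw lid, loose, upright in the tray; 48 mm across, 66 mm high in all (the lid is the top 20 mm); origin at the centre of its underside, z up, so the middle of the lid's top is 66 mm above it. Which corner of the tray it stands in varies; neighbouring jars stand about 75 mm apart, centre to centre.
- white_jar: Off-white paint jar with a white screw lid, loose, upright in the tray; 48 mm across, 66 mm high in all (the lid is the top 20 mm); origin at the centre of its underside, z up, so the middle of the lid's top is 66 mm above it. Which corner of the tray it stands in varies; neighbouring jars stand about 75 mm apart, centre to centre.
- black_jar: Black paint jar with a black screw lid, loose, upright in the tray; 48 mm across, 66 mm high in all (the lid is the top 20 mm); origin at the centre of its underside, z up, so the middle of the lid's top is 66 mm above it. Which corner of the tray it stands in varies; neighbouring jars stand about 75 mm apart, centre to centre.
- green_jar: Dark green paint jar with a green screw lid, loose, upright in the tray; 48 mm across, 66 mm high in all (the lid is the top 20 mm); origin at the centre of its underside, z up, so the middle of the lid's top is 66 mm above it. Which corner of the tray it stands in varies; neighbouring jars stand about 75 mm apart, centre to centre.
- dropper: Amber glass dropper bottle, loose, upright, with a dull red rubber bulb on top; body 60 mm across, bulb 24 mm across; 130 mm high in all; origin at the centre of its underside, z up, so the tip of the bulb is 130 mm above it.
- dish: Shallow round orange mixing dish with brown paint spots, loose, flat on the bench; 120 mm across, 18 mm high, floor 4 mm thick; origin at the centre of its underside, z up.
- tray: Pale blue open tray, fixed, 170 x 170 mm, 45 mm high, walls and floor 4 mm thick, holding the four jars; their lids stand 70 mm above the bench. Origin at the centre of its underside, z up. Tray, dropper bottle and dish stand side by side, in any order, at least 30 mm apart. A fixed airbrush rest (round black base, red hooks, steel airbrush, 170 mm high) stands farther out at the far left of the bench, at least 180 mm from the places to point at; it is not part of the job.
Not all that is in view belongs to the job. Of the things that look like the green_jar, the smallest one is meant. Of the things like the white_jar, leave any that is yellow; of the rest the larger one is meant.

How it is judged:
On the way, in this order (a step that is already met when the one before it is completed fails the run):
1. points at the red-lidded jar from just above and stays there (horizontal distance between the grasp point and red_jar below 0.02 m and z of the grasp point in the frame of red_jar between 0.076 and 0.156 m), for 1.5 s.
2. points at the bulb of the dropper bottle from just above and stays there (horizontal distance between the grasp point and dropper below 0.02 m and z of the grasp point in the frame of dropper between 0.14 and 0.22 m), for 1.5 s.
3. points at the middle of the orange dish from just above and stays there (horizontal distance between the grasp point and dish below 0.03 m and z of the grasp point in the frame of dish between 0.02 and 0.108 m), for 1.5 s.
At the end, for the whole second after the job is handed in: The grasp point between the fingers is within 30 mm, seen from above, of the middle of the orange dish and no more than 90 mm above its rim, touching nothing; every jar, the dropper bottle and the dish stand upright within 6 mm of where they started (all of step 3 and distance of each of red_jar, white_jar, black_jar, green_jar, dropper, dish from where it was at the start of the episode below 0.006 m and angle between each of red_jar, white_jar, black_jar, green_jar, dropper, dish's own z axis and vertical below 0.15 rad).
It fails at once if the robot touches something (contact force between any of the fingers, the arm and anything else above 0.3 N).
It fails at once if a jar, the bottle or the dish is moved or lifted by more than 6 mm or tipped (not (distance of red_jar from where it was at the start of the episode below 0.006 m) or not (distance of white_jar from where it was at the start of the episode below 0.006 m) or not (distance of black_jar from where it was at the start of the episode below 0.006 m) or not (distance of green_jar from where it was at the start of the episode below 0.006 m) or not (distance of dropper from where it was at the start of the episode below 0.006 m) or not (distance of dish from where it was at the start of the episode below 0.006 m) or not (angle between red_jar's own z axis and vertical below 0.15 rad) or not (angle between white_jar's own z axis and vertical below 0.15 rad) or not (angle between black_jar's own z axis and vertical below 0.15 rad) or not (angle between green_jar's own z axis and vertical below 0.15 rad) or not (angle between dropper's own z axis and vertical below 0.15 rad) or not (angle between dish's own z axis and vertical below 0.15 rad)).
It fails at once if the fingers dip down over another jar (grasp point within 20 mm of its middle seen from above and less than 70 mm above its lid) ((horizontal distance between the grasp point and white_jar below 0.02 m and z of the grasp point in the frame of white_jar between -0.05 and 0.136 m) or (horizontal distance between the grasp point and black_jar below 0.02 m and z of the grasp point in the frame of black_jar between -0.05 and 0.136 m) or (horizontal distance between the grasp point and green_jar below 0.02 m and z of the grasp point in the frame of green_jar between -0.05 and 0.136 m)).
It also fails if it takes over 70 s, if anything falls off the work surface, if the arm or the gripper's body presses on something with over 40 N, if the wrist force passes 120 N, or if a joint passes its speed limit or range.

## Robot

A 6-joint arm with a two-finger parallel gripper is mounted at the origin on the work surface. World frame = base frame: x ahead of the robot, y to its left, z up, the work surface at z = 0. Lengths are in m, angles in rad, forces in N, time in s.
With the tool pointing down it reaches from about 0.375 to 0.975 m from the base axis. Payload 3.8 kg.
Tool frame: the origin (TCP) lies midway between the tips of the shut fingers; the grasp point (between the pads) lies 19 mm behind it; z points along the fingers, y is the direction in which the jaws open and shut (so a half turn about z gives the same grasp; the last joint's range is limited). The gripper opens to 85 mm and grips with 20 to 120 N. Pads are 22 mm wide; open, the fingers measure 114 mm over their backs; the gripper's body (76 mm by 85 mm) begins 54 mm behind the grasp point. The pads swing forward as they close: fully open they stand 13 mm farther back than shut.
Start: joints at [1.25, 0.264, 1.604, -0, 1.274, -0.037], TCP at [0.189, 0.648, 0.231] pointing down, gripper open.
Joint ranges: [-2.63, 2.63], [-0.94, 2.18], [0.31, 2.57], [-1.31, 4.45], [0, 2.66], [-2.55, 2.55]. Speed limits (rad/s): [2.57, 2.57, 3.14, 3.14, 3.14, 3.14].

## Interface

Orientations are given as a rotation vector (axis times angle).
In Python, from workcell import bot gives the robot as it stands.
- The arm moves only by the shell command python3 -m inch 'ROWS' [FORCE]. ROWS is JSON, a list of rows, each an object of numbers: "dx", "dy", "dz": the shift along the tool's x, y, z in m; "ax", "ay", "az": the turn, a rotation vector about the tool's x, y, z in degrees; "fingers": the opening, from -1 (shut) to 1 (fully open). A call has 1 to 20 rows; each row is the pose to reach, as a shift and turn from the pose measured when the call began, along the tool's axes at that moment; what a row does not reach only later rows make up. A row lasts 1/8 s, in which the tool goes at most 62.5 mm and 10.7 degrees, less where a joint would pass 70% of its speed; a pose out of reach is approached as far as the arm can. A call with a gripper value outside its range is refused whole. The fingers move at their own pace and stop on an object; FORCE is the grip in N (left out, the last holds). Time passes only in rows, so rows that repeat a pose let the fingers close. It gives the time, the measured TCP pose, the force and the opening at its end, in the units of the state.
- bot.read_state(): the state, without advancing time (a new reading comes with each control period).
- bot.read_camera(name): name is "scene" or "top" or "wrist"; returns (picture, depth): 384x512x3 uint8, blue, green, red; 384x512 float32, m along the optical axis (not along the pixel's ray), 0 where there is no reading.
- bot.get_calibration(name): a dict with "intrinsics" (3x3 intrinsics, pixels), "view" (4x4, takes a point from world to camera coordinates). Camera axes: x right, y down, z forward; pixel columns grow to the right and rows downward; lengths in m; the calibration is good to about 2 mm. A picture is of the moment at which its call begins: read the wrist's pose just before it. get_calibration takes no time and is no camera call; for the wrist camera it gives the pose at the moment of the call.
- bot.finish_job(): hands the job in, once; it reports no verdict.
Trained networks look in the newest picture that a camera, given by its name, has taken for a name from the list of things; names that differ only in an ending like _2 or _b are one class to them, and where a whole thing is asked for, a point or a joint stands for the part that bears it (a point fixed in the world has none). Each returns a list of dicts, best first, with "p" (0 to 1); they miss things now and then, are a little off and sometimes report something else, mostly with a low value. They report only what shows in the picture. A call takes as long as a camera call. They do not tell look-alikes from the thing itself.
- bot.masks_of(camera, thing): "region" (384x512 bool, what is visible of it) and "box" ([left, top, right, bottom] in pixels, round what is visible of it).
The state is a dict: "time": time; "q": joint angles; "joint_vel": joint speeds; "joint_torque": joint torques, N m; "tool_pos": TCP position; "tcp_rot": TCP orientation; "wrist_force": force on the tool from outside, world axes, zero at the start; "torque": the same for the moment, N m; "width": opening from 0.0 (shut) to 1.0 (fully open).
Only numpy, scipy, OpenCV 4.12 (cv2) and the standard library are available. Lean on these libraries where they do the work, as an engineer would, in place of code of your own. Each camera call takes 0.05 s, during which the arm holds its last target. There are 200 camera calls.

## Working session

There is one attempt and no reset: what is moved stays moved. The work goes in short steps, Python scripts to look and compute and a shell command to move; the robot and the scene stay as the last step left them, time stands still between calls to the robot, and variables do not carry over. Pictures are saved under pics/ and viewed, about 8 in all and at most 12, crops included, and the job is handed in when it is done.

```bash
mkdir -p pics; cat > h.py <<'E'
import numpy as np, cv2
from workcell import bot
def world(cam,u,v,d,cal=None):
    c=cal or bot.get_calibration(cam); K=np.array(c["intrinsics"]); V=np.array(c["view"])
    u,v,d=map(np.asarray,(u,v,d))
    p=np.stack([(u-K[0,2])/K[0,0]*d,(v-K[1,2])/K[1,1]*d,d],-1)
    return (p-V[:3,3])@V[:3,:3]
E
python3 - <<'E'
from h import *
s=bot.read_state(); print(s["time"],s["tool_pos"],s["tcp_rot"],s["width"])
ims=[]
for c in ("top","scene"):
    im,d=bot.read_camera(c); cv2.imwrite(f"pics/{c}.png",im)
    for t in ("red_jar","white_jar","black_jar","green_jar","dropper","dish","tray"):
        for m in bot.masks_of(c,t):
            r=m["region"]&(d>0); v,u=np.nonzero(r)
            if len(u)<5: continue
            P=world(c,u,v,d[v,u]); zt=np.percentile(P[:,2],97); q=P[P[:,2]>zt-.012]
            print(c,t,round(m["p"],2),np.round(m["box"]),"topc",np.round((q.min(0)+q.max(0))/2,3),"ztop",round(zt,3),"ext",np.round(np.ptp(q,axis=0),3),"bgr",im[v,u].mean(0).round())
E
```

```text
0.0 [0.18877748 0.64727859 0.22994192] [-0.44421511 -3.10965265  0.00353167] 1.0005179244729587
top red_jar 0.53 [307. 161. 330. 177.] topc [ 0.564 -0.209  0.07 ] ztop 0.075 ext [0.045 0.048 0.014] bgr [31. 32. 94.]
top white_jar 0.52 [329. 128. 343. 137.] topc [ 0.671 -0.266  0.043] ztop 0.048 ext [0.029 0.031 0.012] bgr [109. 115. 113.]
top black_jar 0.83 [311. 183. 327. 203.] topc [ 0.491 -0.21   0.069] ztop 0.074 ext [0.045 0.046 0.013] bgr [28. 27. 26.]
top green_jar 0.94 [376. 204. 404. 228.] topc [ 0.428 -0.395  0.086] ztop 0.091 ext [0.06  0.061 0.015] bgr [46. 81. 39.]
top green_jar 0.55 [335. 188. 355. 204.] topc [ 0.488 -0.282  0.069] ztop 0.073 ext [0.045 0.047 0.014] bgr [51. 82. 42.]
top dropper 0.89 [143. 173. 173. 196.] topc [0.518 0.241 0.126] ztop 0.128 ext [0.02  0.02  0.017] bgr [16. 33. 60.]
top dish 0.97 [225. 160. 266. 200.] topc [ 0.536 -0.006  0.016] ztop 0.019 ext [0.117 0.11  0.018] bgr [ 14.  58. 111.]
top tray 0.77 [298. 150. 364. 216.] topc [ 0.527 -0.248  0.056] ztop 0.046 ext [0.17  0.172 0.043] bgr [86. 75. 63.]
scene red_jar 0.75 [190. 151. 211. 180.
[... 625 characters left out ...]
31. 166.] topc [ 0.49  -0.209  0.066] ztop 0.071 ext [0.045 0.047 0.013] bgr [45. 45. 44.]
scene green_jar 0.7 [199. 119. 217. 152.] topc [ 0.487 -0.267  0.066] ztop 0.071 ext [0.046 0.075 0.014] bgr [62. 88. 54.]
scene green_jar 0.68 [192.  80. 214. 118.] topc [ 0.428 -0.395  0.084] ztop 0.088 ext [0.061 0.065 0.015] bgr [65. 92. 62.]
scene dropper 0.94 [328. 258. 365. 308.] topc [0.52  0.244 0.123] ztop 0.127 ext [0.02  0.021 0.016] bgr [35. 53. 84.]
scene dish 0.62 [236. 194. 290. 239.] topc [ 0.531 -0.005  0.014] ztop 0.018 ext [0.119 0.117 0.015] bgr [ 47.  83. 146.]
scene tray 0.85 [158. 115. 250. 194.] topc [ 0.525 -0.246  0.052] ztop 0.045 ext [0.172 0.173 0.038] bgr [111. 100.  88.]
```

View pics/top.png

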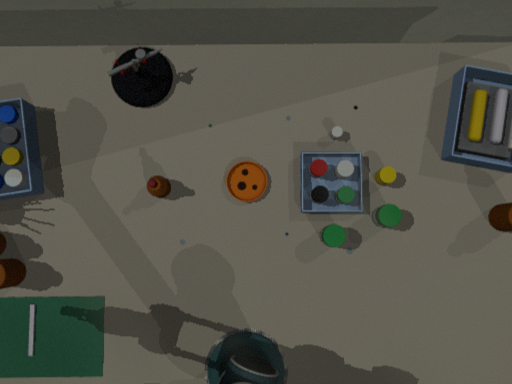

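View pics/scene.png

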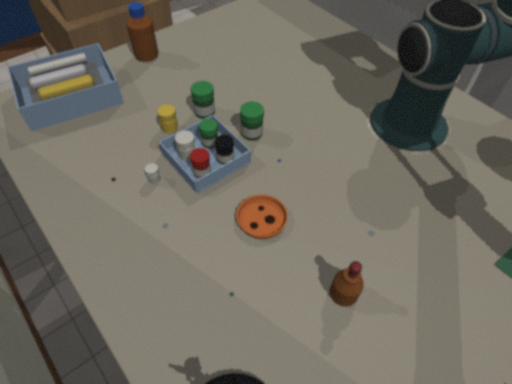

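The scene holds these possible mix-ups:

| Thing | Where (top view) | Note |
|---|---|---|
| Red jar | (319,168) | Only red lid; the scene network's 0.38 "red_jar" is actually the dish |
| Green jar in tray | (346,195) | Two larger green jars outside at (389,216) and (334,236) |
| White jar in tray | (345,169) | Small white one at (337,132), yellow one at (388,175) |
| Dropper | (158,187) | Red bulb at (153,184); large amber bottles at (10,272) and (503,217) are not it |
| Dish | (247,182) | Only orange dish |

Next I'll raise the arm, shut the fingers and go to a lookout between the dish and the tray.

```bash
python3 -m inch '[{"dz":-0.06,"fingers":-1},{"dz":-0.12,"fingers":-1},{"dz":-0.12,"fingers":-1},{"dx":-0.315,"dy":-0.22,"dz":-0.12,"fingers":-1},{"dx":-0.315,"dy":-0.22,"dz":-0.12,"fingers":-1},{"dx":-0.315,"dy":-0.22,"dz":-0.12,"fingers":-1},{"dx":-0.315,"dy":-0.22,"dz":-0.12,"fingers":-1},{"dx":-0.315,"dy":-0.22,"dz":-0.12,"fingers":-1},{"dx":-0.315,"dy":-0.22,"dz":-0.12,"fingers":-1},{"dx":-0.315,"dy":-0.22,"dz":-0.12,"fingers":-1},{"dx":-0.545,"dy":-0.65,"dz":-0.12,"fingers":-1},{"dx":-0.545,"dy":-0.65,"dz":-0.12,"fingers":-1},{"dx":-0.545,"dy":-0.65,"dz":-0.12,"fingers":-1},{"dx":-0.545,"dy":-0.65,"dz":-0.12,"fingers":-1},{"dx":-0.545,"dy":-0.65,"dz":-0.12,"fingers":-1},{"dx":-0.545,"dy":-0.65,"dz":-0.12,"fingers":-1},{"dx":-0.545,"dy":-0.65,"dz":-0.12,"fingers":-1},{"dx":-0.545,"dy":-0.65,"dz":-0.12,"fingers":-1},{"dx":-0.545,"dy":-0.65,"dz":-0.12,"fingers":-1},{"dx":-0.545,"dy":-0.65,"dz":-0.12,"fingers":-1}]'
cat > look.py <<'E'
from h import *; import sys
from scipy.spatial.transform import Rotation as Ro
c="wrist"; cal=bot.get_calibration(c); im,d=bot.read_camera(c); cv2.imwrite(f"pics/{sys.argv[1]}.png",im)
s=bot.read_state(); p=np.array(s["tool_pos"]); R=Ro.from_rotvec(s["tcp_rot"]).as_matrix()
print(round(s["time"],2),p.round(4),"axes",R.round(3).tolist(),"w",round(s["width"],2),"F",np.round(s["wrist_force"],2))
for t in sys.argv[2:]:
    for m in bot.masks_of(c,t):
        r=m["region"]&(d>0); v,u=np.nonzero(r)
        if len(u)<5: continue
        P=world(c,u,v,d[v,u],cal); zt=np.percentile(P[:,2],97); q=P[P[:,2]>zt-.012]
        print(t,round(m["p"],2),np.round(m["box"]),"topc",np.round((q.min(0)+q.max(0))/2,3),"ztop",round(zt,3),"ext",np.round(np.ptp(q,axis=0),3))
def sh(x,y,z): return (R.T@(np.array([x,y,z])-p)).round(3)
for n,t in dict(red=(.564,-.209,.10),drop=(.519,.242,.16),dish=(.534,-.006,.045)).items(): print("shift to",n,sh(*t))
E
python3 look.py w1 red_jar white_jar black_jar green_jar dish
```

```text
0.85 [0.189  0.648  0.2314] axes [[-0.96, 0.28, 0.0], [0.28, 0.96, 0.0], [0.0, 0.0, -1.0]] w 1.0 F [-0.15 -0.9   0.25]
shift to red [-0.6   -0.718  0.131]
shift to drop [-0.43  -0.297  0.071]
shift to dish [-0.514 -0.531  0.186]invalid input at $[0]: expected keys dx, dy, dz, ax, ay, az, fingers
```

View pics/w1.png

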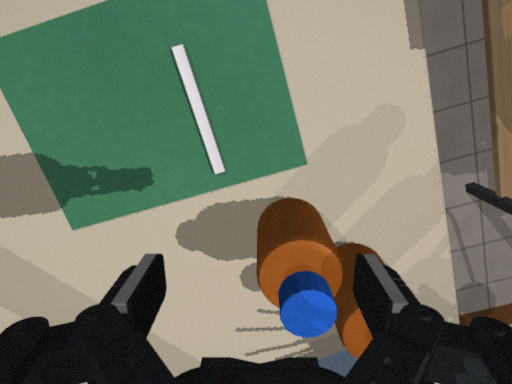

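The wrist picture shows the green mat and the big amber distractor bottle with its blue cap at (308,310), close to the gripper. The move was refused because every row needs all the keys. I'll raise straight up first, then cross.

```bash
python3 -m inch '[{"dx":0,"dy":0,"dz":-0.06,"ax":0,"ay":0,"az":0,"fingers":1},{"dx":0,"dy":0,"dz":-0.12,"ax":0,"ay":0,"az":0,"fingers":1},{"dx":0,"dy":0,"dz":-0.12,"ax":0,"ay":0,"az":0,"fingers":-1},{"dx":-0.05,"dy":-0.035,"dz":-0.12,"ax":0,"ay":0,"az":0,"fingers":-1},{"dx":-0.1,"dy":-0.07,"dz":-0.12,"ax":0,"ay":0,"az":0,"fingers":-1},{"dx":-0.15,"dy":-0.105,"dz":-0.12,"ax":0,"ay":0,"az":0,"fingers":-1},{"dx":-0.2,"dy":-0.14,"dz":-0.12,"ax":0,"ay":0,"az":0,"fingers":-1},{"dx":-0.25,"dy":-0.175,"dz":-0.12,"ax":0,"ay":0,"az":0,"fingers":-1},{"dx":-0.3,"dy":-0.21,"dz":-0.12,"ax":0,"ay":0,"az":0,"fingers":-1},{"dx":-0.33,"dy":-0.25,"dz":-0.12,"ax":0,"ay":0,"az":0,"fingers":-1},{"dx":-0.36,"dy":-0.3,"dz":-0.12,"ax":0,"ay":0,"az":0,"fingers":-1},{"dx":-0.39,"dy":-0.35,"dz":-0.12,"ax":0,"ay":0,"az":0,"fingers":-1},{"dx":-0.42,"dy":-0.4,"dz":-0.12,"ax":0,"ay":0,"az":0,"fingers":-1},{"dx":-0.45,"dy":-0.45,"dz":-0.12,"ax":0,"ay":0,"az":0,"fingers":-1},{"dx":-0.48,"dy":-0.5,"dz":-0.12,"ax":0,"ay":0,"az":0,"fingers":-1},{"dx":-0.51,"dy":-0.55,"dz":-0.12,"ax":0,"ay":0,"az":0,"fingers":-1},{"dx":-0.53,"dy":-0.6,"dz":-0.12,"ax":0,"ay":0,"az":0,"fingers":-1},{"dx":-0.545,"dy":-0.65,"dz":-0.12,"ax":0,"ay":0,"az":0,"fingers":-1},{"dx":-0.545,"dy":-0.65,"dz":-0.12,"ax":0,"ay":0,"az":0,"fingers":-1},{"dx":-0.545,"dy":-0.65,"dz":-0.12,"ax":0,"ay":0,"az":0,"fingers":-1}]'
python3 look.py w2 red_jar white_jar black_jar green_jar dish
```

```text
time: 3.6
tool_pos: [0.5299, -0.1284, 0.3506]
tcp_rot: [-0.445, -3.109, -0.001]
wrist_force: [0.5, 0.6, -0.6]
width: 0.003
3.65 [ 0.53   -0.1278  0.3508] axes [[-0.96, 0.28, -0.001], [0.28, 0.96, 0.001], [0.001, 0.001, -1.0]] w -0.0 F [-0.78  0.57 -0.82]
red_jar 0.59 [190. 165. 232. 207.] topc [ 0.563 -0.209  0.066] ztop 0.072 ext [0.047 0.048 0.013]
white_jar 0.92 [139. 175. 185. 220.] topc [ 0.559 -0.281  0.066] ztop 0.072 ext [0.047 0.047 0.013]
white_jar 0.76 [ 59. 186. 115. 227.] topc [ 0.541 -0.4    0.063] ztop 0.068 ext [0.047 0.048 0.013]
black_jar 0.97 [173. 116. 215. 158.] topc [ 0.489 -0.21   0.066] ztop 0.072 ext [0.048 0.047 0.013]
green_jar 0.92 [121. 130. 169. 170.] topc [ 0.487 -0.282  0.067] ztop 0.072 ext [0.047 0.047 0.013]
green_jar 0.71 [  4. 106.  86. 156.] topc [ 0.428 -0.395  0.084] ztop 0.089 ext [0.062 0.063 0.013]
green_jar 0.58 [ 98.  25. 170.  83.] topc [ 0.374 -0.244  0.084] ztop 0.089 ext [0.062 0.062 0.014]
dish 0.8 [303.  79. 384. 164.] topc [ 0.533 -0.006  0.014] ztop 0.019 ext [0.118 0.118 0.014]
shift to red [-0.056 -0.069  0.251]
shift to drop [0.114 0.352 0.191]
shift to dish [0.03  0.118 0.306]
```

View pics/w2.png

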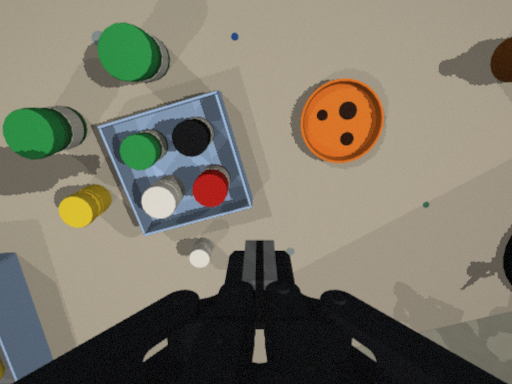

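The wrist view confirms the layout: the red lid is at (211,187) in the tray, the dish at (342,121), and the fingers are shut. All three cameras put the red jar at (0.563,-0.209) with its top at 0.072. I'll go over it, then down, and hold.

```bash
python3 -m inch '[{"dx":-0.03,"dy":-0.035,"dz":0,"ax":0,"ay":0,"az":0,"fingers":-1},{"dx":-0.055,"dy":-0.069,"dz":0,"ax":0,"ay":0,"az":0,"fingers":-1},{"dx":-0.055,"dy":-0.069,"dz":0.01,"ax":0,"ay":0,"az":0,"fingers":-1},{"dx":-0.055,"dy":-0.069,"dz":0.05,"ax":0,"ay":0,"az":0,"fingers":-1},{"dx":-0.055,"dy":-0.069,"dz":0.09,"ax":0,"ay":0,"az":0,"fingers":-1},{"dx":-0.055,"dy":-0.069,"dz":0.13,"ax":0,"ay":0,"az":0,"fingers":-1},{"dx":-0.055,"dy":-0.069,"dz":0.17,"ax":0,"ay":0,"az":0,"fingers":-1},{"dx":-0.055,"dy":-0.069,"dz":0.205,"ax":0,"ay":0,"az":0,"fingers":-1},{"dx":-0.055,"dy":-0.069,"dz":0.23,"ax":0,"ay":0,"az":0,"fingers":-1},{"dx":-0.055,"dy":-0.069,"dz":0.245,"ax":0,"ay":0,"az":0,"fingers":-1},{"dx":-0.055,"dy":-0.069,"dz":0.248,"ax":0,"ay":0,"az":0,"fingers":-1},{"dx":-0.055,"dy":-0.069,"dz":0.248,"ax":0,"ay":0,"az":0,"fingers":-1}]'
python3 look.py w3 red_jar
```

```text
time: 5.4
tool_pos: [0.5646, -0.209, 0.1043]
tcp_rot: [0.441, 3.109, -0.0]
wrist_force: [1.0, 1.3, 0.8]
width: -0.002
5.45 [ 0.5649 -0.2092  0.1047] axes [[-0.961, 0.278, 0.002], [0.278, 0.961, -0.001], [-0.002, -0.0, -1.0]] w 0.0 F [ 0.18 -1.    0.39]
red_jar 0.75 [216. 163. 299. 251.] topc [ 0.561 -0.209  0.087] ztop 0.071 ext [0.044 0.047 0.056]
shift to red [ 0.001 -0.     0.005]
shift to drop [ 0.169  0.421 -0.056]
shift to dish [0.086 0.187 0.059]
```

Now I'll hold for 2.4 s over the red lid and take one close look.

```bash
python3 -m inch '[{"dx":0,"dy":0,"dz":0,"ax":0,"ay":0,"az":0,"fingers":-1},{"dx":0,"dy":0,"dz":0,"ax":0,"ay":0,"az":0,"fingers":-1},{"dx":0,"dy":0,"dz":0,"ax":0,"ay":0,"az":0,"fingers":-1},{"dx":0,"dy":0,"dz":0,"ax":0,"ay":0,"az":0,"fingers":-1},{"dx":0,"dy":0,"dz":0,"ax":0,"ay":0,"az":0,"fingers":-1},{"dx":0,"dy":0,"dz":0,"ax":0,"ay":0,"az":0,"fingers":-1},{"dx":0,"dy":0,"dz":0,"ax":0,"ay":0,"az":0,"fingers":-1},{"dx":0,"dy":0,"dz":0,"ax":0,"ay":0,"az":0,"fingers":-1},{"dx":0,"dy":0,"dz":0,"ax":0,"ay":0,"az":0,"fingers":-1},{"dx":0,"dy":0,"dz":0,"ax":0,"ay":0,"az":0,"fingers":-1},{"dx":0,"dy":0,"dz":0,"ax":0,"ay":0,"az":0,"fingers":-1},{"dx":0,"dy":0,"dz":0,"ax":0,"ay":0,"az":0,"fingers":-1},{"dx":0,"dy":0,"dz":0,"ax":0,"ay":0,"az":0,"fingers":-1},{"dx":0,"dy":0,"dz":0,"ax":0,"ay":0,"az":0,"fingers":-1},{"dx":0,"dy":0,"dz":0,"ax":0,"ay":0,"az":0,"fingers":-1},{"dx":0,"dy":0,"dz":0,"ax":0,"ay":0,"az":0,"fingers":-1},{"dx":0,"dy":0,"dz":0,"ax":0,"ay":0,"az":0,"fingers":-1},{"dx":0,"dy":0,"dz":0,"ax":0,"ay":0,"az":0,"fingers":-1},{"dx":0,"dy":0,"dz":0,"ax":0,"ay":0,"az":0,"fingers":-1}]'
python3 look.py w4; python3 -c "
import cv2;im=cv2.imread('pics/w4.png');cv2.imwrite('pics/w4c.png',im[100:320,120:400])"
```

```text
time: 7.88
tool_pos: [0.565, -0.2094, 0.1049]
tcp_rot: [0.441, 3.108, -0.001]
wrist_force: [-0.5, -0.2, 0.3]
width: 0.002
7.92 [ 0.565  -0.2094  0.1049] axes [[-0.961, 0.278, 0.003], [0.278, 0.961, -0.001], [-0.003, -0.0, -1.0]] w 0.0 F [0.01 0.51 0.07]
shift to red [0.001 0.    0.005]
shift to drop [ 0.17   0.421 -0.056]
shift to dish [0.087 0.187 0.06 ]
```

View pics/w4c.png

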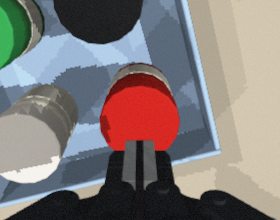

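The shut fingertips (crop (148,150)) stand over the red lid, clear of everything. Next I'll rise and cross to above the dropper.

```bash
python3 -m inch '[{"dx":0,"dy":0,"dz":-0.04,"ax":0,"ay":0,"az":0,"fingers":-1},{"dx":0,"dy":0,"dz":-0.09,"ax":0,"ay":0,"az":0,"fingers":-1},{"dx":0,"dy":0,"dz":-0.14,"ax":0,"ay":0,"az":0,"fingers":-1},{"dx":0,"dy":0,"dz":-0.19,"ax":0,"ay":0,"az":0,"fingers":-1},{"dx":0,"dy":0,"dz":-0.22,"ax":0,"ay":0,"az":0,"fingers":-1},{"dx":0.015,"dy":0.037,"dz":-0.22,"ax":0,"ay":0,"az":0,"fingers":-1},{"dx":0.034,"dy":0.084,"dz":-0.22,"ax":0,"ay":0,"az":0,"fingers":-1},{"dx":0.054,"dy":0.134,"dz":-0.22,"ax":0,"ay":0,"az":0,"fingers":-1},{"dx":0.074,"dy":0.184,"dz":-0.22,"ax":0,"ay":0,"az":0,"fingers":-1},{"dx":0.094,"dy":0.234,"dz":-0.22,"ax":0,"ay":0,"az":0,"fingers":-1},{"dx":0.114,"dy":0.284,"dz":-0.22,"ax":0,"ay":0,"az":0,"fingers":-1},{"dx":0.134,"dy":0.334,"dz":-0.22,"ax":0,"ay":0,"az":0,"fingers":-1},{"dx":0.154,"dy":0.38,"dz":-0.22,"ax":0,"ay":0,"az":0,"fingers":-1},{"dx":0.164,"dy":0.408,"dz":-0.22,"ax":0,"ay":0,"az":0,"fingers":-1},{"dx":0.17,"dy":0.42,"dz":-0.22,"ax":0,"ay":0,"az":0,"fingers":-1},{"dx":0.17,"dy":0.42,"dz":-0.22,"ax":0,"ay":0,"az":0,"fingers":-1}]'
python3 look.py w5 dropper dish
```

```text
time: 9.93
tool_pos: [0.5178, 0.2417, 0.3242]
tcp_rot: [0.439, 3.108, -0.002]
wrist_force: [0.4, 0.3, -0.0]
width: 0.002
9.97 [0.518  0.2409 0.3243] axes [[-0.961, 0.278, 0.003], [0.278, 0.961, -0.002], [-0.003, -0.001, -1.0]] w -0.0 F [-0.32 -0.35  0.58]
dropper 0.62 [238. 119. 287. 174.] topc [0.517 0.243 0.124] ztop 0.128 ext [0.022 0.022 0.014]
dish 0.57 [ 59. 161. 139. 239.] topc [ 0.533 -0.006  0.014] ztop 0.019 ext [0.117 0.119 0.014]
shift to red [-0.169 -0.419  0.225]
shift to drop [-0.     0.001  0.164]
shift to dish [-0.083 -0.232  0.28 ]
```

View pics/w5.png

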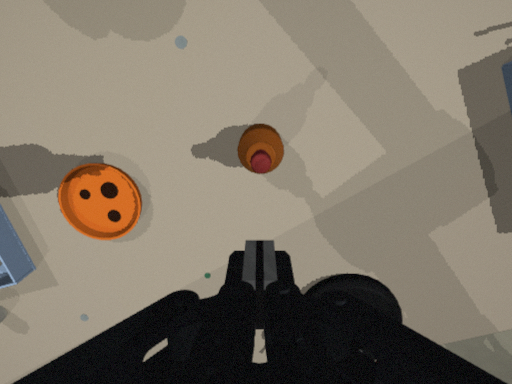

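Picture: bulb at (261,162), dish at (101,201), and the airbrush rest's base at (350,300), well off to the side. The dropper again measures (0.517,0.243) with its top at 0.128. I'll lower to about 3 cm above it and hold.

```bash
python3 -m inch '[{"dx":0,"dy":0.001,"dz":0.03,"ax":0,"ay":0,"az":0,"fingers":-1},{"dx":0,"dy":0.001,"dz":0.07,"ax":0,"ay":0,"az":0,"fingers":-1},{"dx":0,"dy":0.001,"dz":0.11,"ax":0,"ay":0,"az":0,"fingers":-1},{"dx":0,"dy":0.001,"dz":0.14,"ax":0,"ay":0,"az":0,"fingers":-1},{"dx":0,"dy":0.001,"dz":0.158,"ax":0,"ay":0,"az":0,"fingers":-1},{"dx":0,"dy":0.001,"dz":0.162,"ax":0,"ay":0,"az":0,"fingers":-1},{"dx":0,"dy":0.001,"dz":0.162,"ax":0,"ay":0,"az":0,"fingers":-1},{"dx":0,"dy":0.001,"dz":0.162,"ax":0,"ay":0,"az":0,"fingers":-1},{"dx":0,"dy":0.001,"dz":0.162,"ax":0,"ay":0,"az":0,"fingers":-1},{"dx":0,"dy":0.001,"dz":0.162,"ax":0,"ay":0,"az":0,"fingers":-1}]'
python3 -m inch '[{"dx":0,"dy":0,"dz":0,"ax":0,"ay":0,"az":0,"fingers":-1},{"dx":0,"dy":0,"dz":0,"ax":0,"ay":0,"az":0,"fingers":-1},{"dx":0,"dy":0,"dz":0,"ax":0,"ay":0,"az":0,"fingers":-1},{"dx":0,"dy":0,"dz":0,"ax":0,"ay":0,"az":0,"fingers":-1},{"dx":0,"dy":0,"dz":0,"ax":0,"ay":0,"az":0,"fingers":-1},{"dx":0,"dy":0,"dz":0,"ax":0,"ay":0,"az":0,"fingers":-1},{"dx":0,"dy":0,"dz":0,"ax":0,"ay":0,"az":0,"fingers":-1},{"dx":0,"dy":0,"dz":0,"ax":0,"ay":0,"az":0,"fingers":-1},{"dx":0,"dy":0,"dz":0,"ax":0,"ay":0,"az":0,"fingers":-1},{"dx":0,"dy":0,"dz":0,"ax":0,"ay":0,"az":0,"fingers":-1},{"dx":0,"dy":0,"dz":0,"ax":0,"ay":0,"az":0,"fingers":-1},{"dx":0,"dy":0,"dz":0,"ax":0,"ay":0,"az":0,"fingers":-1},{"dx":0,"dy":0,"dz":0,"ax":0,"ay":0,"az":0,"fingers":-1},{"dx":0,"dy":0,"dz":0,"ax":0,"ay":0,"az":0,"fingers":-1},{"dx":0,"dy":0,"dz":0,"ax":0,"ay":0,"az":0,"fingers":-1},{"dx":0,"dy":0,"dz":0,"ax":0,"ay":0,"az":0,"fingers":-1}]'
python3 look.py w6 dropper
```

```text
time: 11.32
tool_pos: [0.5193, 0.2413, 0.1631]
tcp_rot: [0.442, 3.106, -0.001]
wrist_force: [0.4, 0.3, -0.1]
width: -0.002
time: 13.32
tool_pos: [0.5193, 0.2413, 0.1631]
tcp_rot: [0.442, 3.106, -0.001]
wrist_force: [-0.1, 0.1, -0.4]
width: -0.002
13.38 [0.5193 0.2413 0.163 ] axes [[-0.96, 0.279, 0.004], [0.279, 0.96, -0.001], [-0.004, 0.0, -1.0]] w 0.0 F [0.21 0.7  0.82]
dropper 0.59 [224. 139. 300. 237.] topc [0.516 0.243 0.124] ztop 0.128 ext [0.022 0.022 0.015]
shift to red [-0.168 -0.42   0.064]
shift to drop [0.    0.001 0.003]
shift to dish [-0.083 -0.233  0.118]
```

Held for 2 s over the bulb. Now up, across to the dish, and down.

```bash
python3 -m inch '[{"dx":0,"dy":0,"dz":-0.03,"ax":0,"ay":0,"az":0,"fingers":-1},{"dx":0,"dy":0,"dz":-0.07,"ax":0,"ay":0,"az":0,"fingers":-1},{"dx":0,"dy":0,"dz":-0.1,"ax":0,"ay":0,"az":0,"fingers":-1},{"dx":-0.014,"dy":-0.04,"dz":-0.1,"ax":0,"ay":0,"az":0,"fingers":-1},{"dx":-0.032,"dy":-0.09,"dz":-0.1,"ax":0,"ay":0,"az":0,"fingers":-1},{"dx":-0.05,"dy":-0.14,"dz":-0.1,"ax":0,"ay":0,"az":0,"fingers":-1},{"dx":-0.068,"dy":-0.19,"dz":-0.1,"ax":0,"ay":0,"az":0,"fingers":-1},{"dx":-0.079,"dy":-0.222,"dz":-0.09,"ax":0,"ay":0,"az":0,"fingers":-1},{"dx":-0.083,"dy":-0.233,"dz":-0.06,"ax":0,"ay":0,"az":0,"fingers":-1},{"dx":-0.083,"dy":-0.233,"dz":-0.02,"ax":0,"ay":0,"az":0,"fingers":-1},{"dx":-0.083,"dy":-0.233,"dz":0.02,"ax":0,"ay":0,"az":0,"fingers":-1},{"dx":-0.083,"dy":-0.233,"dz":0.06,"ax":0,"ay":0,"az":0,"fingers":-1},{"dx":-0.083,"dy":-0.233,"dz":0.09,"ax":0,"ay":0,"az":0,"fingers":-1},{"dx":-0.083,"dy":-0.233,"dz":0.11,"ax":0,"ay":0,"az":0,"fingers":-1},{"dx":-0.083,"dy":-0.233,"dz":0.116,"ax":0,"ay":0,"az":0,"fingers":-1},{"dx":-0.083,"dy":-0.233,"dz":0.116,"ax":0,"ay":0,"az":0,"fingers":-1},{"dx":-0.083,"dy":-0.233,"dz":0.116,"ax":0,"ay":0,"az":0,"fingers":-1}]'
python3 -m inch '[{"dx":0,"dy":0,"dz":0,"ax":0,"ay":0,"az":0,"fingers":-1},{"dx":0,"dy":0,"dz":0,"ax":0,"ay":0,"az":0,"fingers":-1},{"dx":0,"dy":0,"dz":0,"ax":0,"ay":0,"az":0,"fingers":-1},{"dx":0,"dy":0,"dz":0,"ax":0,"ay":0,"az":0,"fingers":-1},{"dx":0,"dy":0,"dz":0,"ax":0,"ay":0,"az":0,"fingers":-1},{"dx":0,"dy":0,"dz":0,"ax":0,"ay":0,"az":0,"fingers":-1},{"dx":0,"dy":0,"dz":0,"ax":0,"ay":0,"az":0,"fingers":-1},{"dx":0,"dy":0,"dz":0,"ax":0,"ay":0,"az":0,"fingers":-1},{"dx":0,"dy":0,"dz":0,"ax":0,"ay":0,"az":0,"fingers":-1},{"dx":0,"dy":0,"dz":0,"ax":0,"ay":0,"az":0,"fingers":-1},{"dx":0,"dy":0,"dz":0,"ax":0,"ay":0,"az":0,"fingers":-1},{"dx":0,"dy":0,"dz":0,"ax":0,"ay":0,"az":0,"fingers":-1},{"dx":0,"dy":0,"dz":0,"ax":0,"ay":0,"az":0,"fingers":-1},{"dx":0,"dy":0,"dz":0,"ax":0,"ay":0,"az":0,"fingers":-1},{"dx":0,"dy":0,"dz":0,"ax":0,"ay":0,"az":0,"fingers":-1},{"dx":0,"dy":0,"dz":0,"ax":0,"ay":0,"az":0,"fingers":-1}]'
python3 look.py w7 dish
python3 - <<'E'
from h import *
c="scene"; im,d=bot.read_camera(c); cv2.imwrite("pics/s2.png",im)
for t in ("red_jar","white_jar","black_jar","green_jar","dropper","dish"):
    for m in bot.masks_of(c,t):
        v,u=np.nonzero(m["region"]&(d>0)); P=world(c,u,v,d[v,u]); zt=np.percentile(P[:,2],97); q=P[P[:,2]>zt-.012]
        print(t,round(m["p"],2),np.round(m["box"]),np.round((q.min(0)+q.max(0))/2,3))
E
```

```text
time: 15.55
tool_pos: [0.5355, -0.0058, 0.0486]
tcp_rot: [0.442, 3.104, -0.001]
wrist_force: [0.7, 0.3, -0.2]
width: -0.0
time: 17.55
tool_pos: [0.5355, -0.0058, 0.0486]
tcp_rot: [0.442, 3.104, -0.001]
wrist_force: [0.6, -0.4, -0.1]
width: -0.001
17.6 [ 0.5355 -0.0058  0.0486] axes [[-0.96, 0.279, 0.006], [0.279, 0.96, -0.001], [-0.006, 0.001, -1.0]] w 0.0 F [-0.42  0.58  0.13]
dish 0.71 [154. 120. 362. 297.] topc [ 0.53  -0.006  0.051] ztop 0.019 ext [0.115 0.119 0.089]
dish 0.67 [  0. 217.  76. 381.] topc [ 0.544 -0.113  0.082] ztop 0.044 ext [0.073 0.108 0.099]
shift to red [-0.084 -0.187 -0.051]
shift to drop [ 0.084  0.233 -0.112]
shift to dish [ 0.001 -0.001  0.004]
red_jar 0.81 [187. 150. 210. 178.] [ 0.563 -0.207  0.067]
white_jar 0.73 [159. 103. 181. 133.] [ 0.541 -0.399  0.062]
white_jar 0.72 [146. 164. 162. 183.] [ 0.669 -0.263  0.04 ]
white_jar 0.7 [176. 130. 194. 163.] [ 0.56  -0.265  0.066]
black_jar 0.81 [216. 133. 234. 166.] [ 0.49  -0.209  0.066]
green_jar 0.94 [194.  81. 213. 117.] [ 0.428 -0.392  0.083]
green_jar 0.81 [199. 118. 218. 149.] [ 0.487 -0.281  0.066]
green_jar 0.63 [241. 107. 245. 139.] [ 0.395 -0.252  0.083]
dropper 0.74 [330. 260. 363. 310.] [0.519 0.244 0.122]
dish 0.62 [236. 196. 289. 240.] [ 0.532 -0.004  0.071]
```

View pics/s2.png

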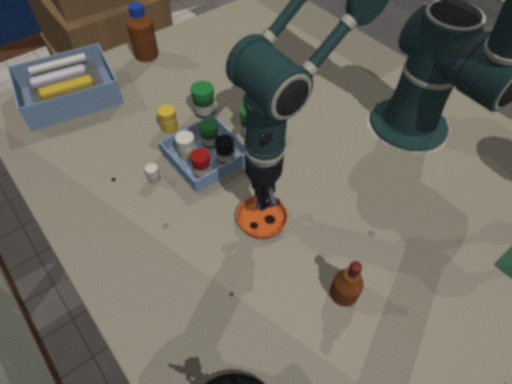

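The fingertips are over the dish at (264,205). Jars, bottle and dish look as they did at the start, so I'm handing in.

```bash
python3 -c "
from workcell import bot
print(bot.finish_job())"
```

```text
the job is handed in; nothing more can be done
None
```

I pointed with shut fingers at the red lid, then the dropper's bulb, then the middle of the dish. Each hold was at least 2 s, with the fingertips about 3 cm above. I crossed between them higher up and handed the job in at about 18 s, still pointing at the dish; no verdict was reported.

**Last checks:**
- **Position:** the fingertips were within about 3 mm sideways of each measured target. At the dish they stood at z 0.049, about 3 cm above its rim.
- **Contact:** each wrist force component stayed at about 1 N or less, apart from one 1.3 N reading as the arm stopped over the red jar. That is the sensor's noise level, so it cannot confirm the 0.3 N limit. The pictures showed clear gaps.
- **Things staying put:** the final scene picture puts the red, black and green jars, the dropper and the dish within 2–3 mm of their first positions.

**What failed or disagreed:**
- The first move was refused whole because keys were missing from its rows; nothing moved.
- The final scene measurement put the white jar's middle at y = -0.265, against -0.280 before. Its outline in the image shifted by at most 2 pixels, so I took this as stray mask pixels and did not measure again.
- The networks gave a few false hits: the dish was also reported as a low-confidence red jar in the first scene picture, and the last wrist view showed a second "dish". I ignored both.

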